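# Set out the short vial box and a label roll for relabelling

### The job

The short box in the packed row of vial boxes is to be relabelled: tip its top out of the row, forwards, until it leans on the rack's sloping front, then lift it out and stand it upright in the tray. Slide the upper roll of label tape up off its post and lay it flat in the tray too, beside the box and the jar. Set both down rather than dropping them, and leave everything else standing where it is.

Things in the scene. Friction and masses are not known exactly. Their poses are not given: they have to be found in the camera images.
- rack: Grey steel rack, fixed, 236 mm wide. Origin: table level, under the middle of the crease where its flat floor meets its sloping front; x to its back, y along the row, z up. Floor top 6 mm above the table, from x = 0 to a 70 mm high back wall at x = 101 mm, open air above and behind it. Cheeks 110 mm high at y = -115 and 115 mm, x = 0 to 104 mm only. Boxes rest about 2 mm behind the crease
- rack_lip (a point): Middle of the top edge of the sloping front, 75 mm up the slope from the crease (53 mm forward, 62 mm above the table): it leans 42 degrees from vertical. A box's foot cannot pass the crease: pulled forward by the top of its rear face (about 2 N) the box turns about its bottom front edge; the short one, past 31 degrees, falls forward and stays leaning at 42 degrees
- box_short: The short vial box: brown fibreboard, lid seam, blank white labels; rigid, closed, smooth; 96 mm (x, depth) by 44 mm (y, thickness) by 160 mm high, 0.27 to 0.5 kg evenly spread; 18 mm lower than the other four, otherwise alike. Origin: centre of its underside, 50 mm behind the crease; z up, x along the rack's x. In any of the five places, 2 mm of air to each neighbour
- box_short_top (a point): Centre of the lid's top face of the short box, 160 mm above its underside
- box_a: One of the four taller vial boxes in the row, like the short box but 178 mm high. Origin: centre of its underside, z up
- box_b: One of the four taller vial boxes in the row, like the short box but 178 mm high. Origin: centre of its underside, z up
- box_c: One of the four taller vial boxes in the row, like the short box but 178 mm high. Origin: centre of its underside, z up
- box_d: One of the four taller vial boxes in the row, like the short box but 178 mm high. Origin: centre of its underside, z up
- post: Fixed upright roll post: round steel base 100 mm in diameter and 12 mm thick, in its middle a round post 18 mm in diameter with a round tip, 129 mm above the table. Origin: centre of its underside, z up
- roll_top: Upper of two rolls of white label tape threaded on the post, axis upright: outside diameter 64 mm, bore 27 mm, 40 mm high, about 0.12 kg. Origin: centre of its underside (bottom end of the bore), at 57 mm above the table at the start; z up the axis. It rests on the lower roll; the post stands 32 mm out of it
- roll_low: Lower, wider roll on the post, resting on the base: outside diameter 72 mm, 45 mm high. Origin: centre of its underside, z up. Stays there
- tray: White plastic tray, fixed, outside 230 mm (its x) by 180 mm (its y), rim 28 mm high, walls and floor 5 mm thick (inside 220 by 170 mm). Origin: centre of its underside, z up. It stands left or right of the rack, the post on the other side
- jar: Round glass jar with a black cap, 54 mm in diameter, 65 mm high, standing in the tray. Origin: centre of its underside, z up. Stays there
- flask: Conical glass flask, 76 mm in diameter at the foot, 121 mm high, standing on the bench behind and beside the rack. Origin: centre of its underside
- washbottle: White wash bottle with a thin spout, body 66 mm in diameter, 176 mm high, standing on the bench behind and beside the rack. Origin: centre of its underside
- reagent: Amber glass bottle, 60 mm in diameter, 115 mm high, standing on the bench behind the rack. Origin: centre of its underside
- dish: White bowl-shaped porcelain dish, 80 mm in diameter, 32 mm high, on the bench in front of the post. Origin: centre of its underside
Things that resemble listed ones, but are neither listed nor needed, are in the scene too. What is shaped like the box_short but green or turquoise is not meant.

How it is judged:
By the outcome, as a careful person would: the job done as asked, in the order asked, and still so for the second after the job is handed in, with the robot touching nothing.
It also fails if it takes over 72 s, if anything falls off the work surface, if the arm or the gripper's body presses on something with over 40 N, if the wrist force passes 120 N, or if a joint passes its speed limit or range.

### The arm

A 7-joint arm with a two-finger parallel gripper is mounted at the origin on the work surface. World frame = base frame: x ahead of the robot, y to its left, z up, the work surface at z = 0. Lengths are in m, angles in rad, forces in N, time in s.
With the tool pointing down it reaches from about 0.425 to 0.875 m from the base axis. Payload 4.7 kg.
Tool frame: the origin (TCP) lies midway between the tips of the shut fingers; the grasp point (between the pads) lies 19 mm behind it; y points along the fingers, x is the direction in which the jaws open and shut, and the axes are right-handed (so a half turn about y gives the same grasp; the last joint's range is limited). The gripper opens to 87 mm and grips with 3 to 60 N. Pads are 19 mm wide; open, the fingers measure 117 mm over their backs; the gripper's body (75 mm by 190 mm) begins 51 mm behind the grasp point.
Start: joints at [-1.136, 0.321, -0.07, 1.45, 0.023, 1.371, -0.057], TCP at [0.266, 0.593, 0.223] pointing down, gripper open.
Joint ranges: [-2.86, 2.86], [-0.3, 2.09], [-1.38, 1.24], [0.06, 2.45], [-1.56, 4.7], [0.09, 2.05], [-2.69, 2.69]. Speed limits (rad/s): [2.57, 2.57, 3.14, 3.14, 3.14, 3.14, 3.14].

### API

Orientations are given as a rotation vector (axis times angle).
In Python, from rig import env gives the robot as it stands.
- The arm moves only by the tool carry_out, never from a script. Its argument "rows" is one flat list of numbers, 5 for each row, row after row: the shift along the tool's x, y, z in cm, then the turn about the tool's y in rad, then the opening, from 0 (shut) to 1 (fully open). A call has 1 to 5 rows; each row is the pose to reach, as a shift and turn from the pose measured when the call began, along the tool's axes at that moment; what a row does not reach only later rows make up. A row lasts 1/8 s, in which the tool goes at most 62.5 mm and 10.7 degrees, less where a joint would pass 70% of its speed; a pose out of reach is approached as far as the arm can. A call with a gripper value outside its range is refused whole. The fingers move at their own pace and stop on an object; the grip force is fixed at half the most. Time passes only in rows, so rows that repeat a pose let the fingers close. It gives the time, the measured TCP pose, the force and the opening at its end, in the units of the state.
- env.get_state(): the state, without advancing time (a new reading comes with each control period).
- env.capture(name): name is "side" or "top" or "wrist"; returns a dict with "color" (384x512x3 uint8, blue, green, red), "fx", "fy", "cx", "cy" (pixels), "origin" and "orientation" of the camera in the world. Camera axes: x right, y down, z forward; pixel columns grow to the right and rows downward; lengths in m; the calibration is good to about 2 mm. A picture is of the moment at which its call begins. There is no depth.
- env.close_job(): hands the job in, once; it reports no verdict.
The state is a dict: "t": time; "qpos": joint angles; "qvel": joint speeds; "effort": joint torques, N m; "ee_pos": TCP position; "tool_rot": TCP orientation; "wrist_force": force on the tool from outside, world axes, zero at the start; "ft_torque": the same for the moment, N m; "gripper_width": finger opening in m.
Only numpy, scipy, OpenCV 4.12 (cv2) and the standard library are available. Lean on these libraries where they do the work, as an engineer would, in place of code of your own. Each camera call takes 0.05 s, during which the arm holds its last target. There are 200 camera calls.

## Working session

There is one attempt and no reset: what is moved stays moved. The work goes in short steps, Python scripts to look and compute and a tool call to move; the robot and the scene stay as the last step left them, time stands still between calls to the robot, and variables do not carry over. Pictures are saved under pics/ and viewed, about 8 in all and at most 12, crops included, and the job is handed in when it is done.

Besides the shell and the picture viewer there is one more tool, called after "Emit:" in YAML: its name, and indented under it one key for each argument. carry_out: Moves the arm, as the interface text tells. Its arguments: {"type":"object","properties":{"rows":{"type":"array","items":{"type":"number"}}},"required":["rows"]}

```bash
ls; mkdir -p pics; python3 - <<'E'
from rig import env
import cv2,numpy as np
s=env.get_state()
for k in s: print(k,np.round(s[k],4))
for n in ["side","top","wrist"]:
    c=env.capture(n); cv2.imwrite(f"pics/{n}0.png",c["color"])
    print(n,c["fx"],c["fy"],c["cx"],c["cy"],np.round(c["origin"],4),np.round(c["orientation"],4))
a=cv2.imread("pics/side0.png")
E
```

```text
pics
t 0.0
qpos [-1.1359  0.3218 -0.0701  1.4517  0.0226  1.3708 -0.0569]
qvel [ 0.     -0.0026  0.0005 -0.0003 -0.0002 -0.0009  0.0009]
effort [ 2.00000e-04 -4.91280e+01 -4.03900e-01 -3.12536e+01 -6.40000e-02
  4.36000e-02  2.00000e-04]
ee_pos [0.2654 0.5928 0.2215]
tool_rot [-1.3805 -0.8928  0.8953]
wrist_force [ 0.4481 -1.0383  0.2419]
ft_torque [-0.0059 -0.0029  0.0013]
gripper_width 0.087
side 442.42125978026894 442.42125978026894 255.49125617208293 193.17295517473826 [ 0.0161 -0.6597  0.9747] [-2.2337  0.8377 -0.3327]
top 381.94895565405443 381.94895565405443 256.38767383653635 188.10370233162607 [ 0.4942 -0.0026  1.13  ] [-2.155   2.2197 -0.0578]
wrist 272.67387246067256 272.67387246067256 250.4549425520297 194.50576525689624 [0.1995 0.6228 0.3845] [2.4434 1.583  0.2093]
```

```bash
python3 - <<'E'
import cv2
from scipy.spatial.transform import Rotation as R
for n in ["side","top"]:
    cv2.imwrite(f"pics/{n}0b.png",cv2.resize(cv2.imread(f"pics/{n}0.png"),(768,576),interpolation=cv2.INTER_CUBIC))
print(R.from_rotvec([-1.3805,-0.8928,0.8953]).as_matrix().round(3))
E
```

```text
[[ 0.408 -0.001 -0.913]
 [ 0.913 -0.002  0.408]
 [-0.002 -1.    -0.   ]]
```

View pics/side0b.png

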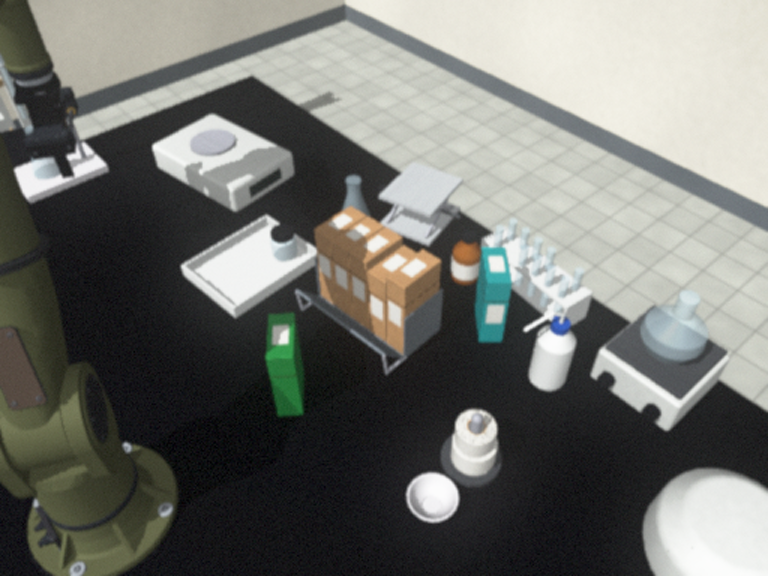

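View pics/top0b.png

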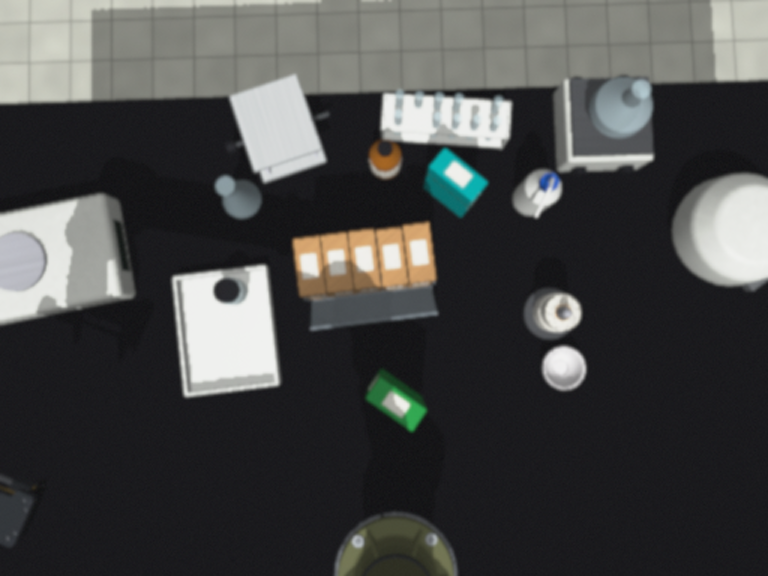

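Side view: packed row at (380,280), with a step down between the third and fourth boxes. The tray and jar are to its left at (250,260), the post with rolls is at (475,445), and there are green (285,365) and turquoise (492,295) decoys. Top view: row at (365,262), tray at (226,330), post at (560,313). Enlarging crops to identify the short box.

```bash
python3 - <<'E'
import cv2,numpy as np
s=cv2.imread("pics/side0.png");t=cv2.imread("pics/top0.png")
def crop(i,x,y,w,h,f): return cv2.resize(i[y:y+h,x:x+w],(w*f,h*f),interpolation=cv2.INTER_CUBIC)
L=crop(s,195,130,100,120,5)          # 500x600 : px=195+u/5, 130+v/5
A=crop(t,188,140,100,100,3); B=crop(t,110,172,100,100,3)
m=np.hstack([L,np.vstack([A,B])]); cv2.imwrite("pics/mos1.png",m); print(m.shape)
E
```

```text
(600, 800, 3)
```

View pics/mos1.png

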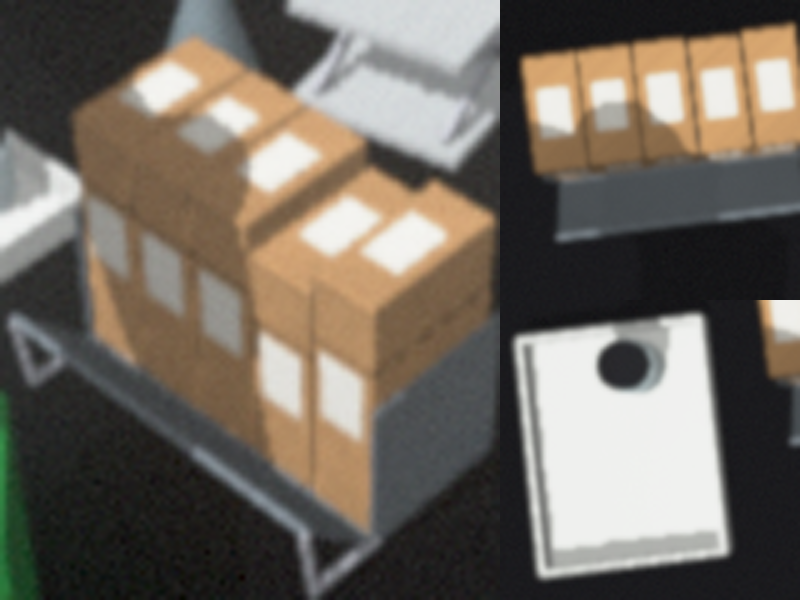

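```bash
cat > h.py <<'E'
import numpy as np,cv2
from scipy.spatial.transform import Rotation as R
from scipy.optimize import least_squares
CAM={"side":(442.4213,255.4913,193.173,[0.0161,-0.6597,0.9747],[-2.2337,0.8377,-0.3327]),
"top":(381.949,256.3877,188.1037,[0.4942,-0.0026,1.13],[-2.155,2.2197,-0.0578])}
def proj(c,P):
    f,cx,cy,o,r=CAM[c] if isinstance(c,str) else c
    q=(np.atleast_2d(P)-o)@R.from_rotvec(r).as_matrix()
    return np.c_[f*q[:,0]/q[:,2]+cx,f*q[:,1]/q[:,2]+cy]
def back(c,px,z):
    f,cx,cy,o,r=CAM[c] if isinstance(c,str) else c
    d=R.from_rotvec(r).as_matrix()@np.array([(px[0]-cx)/f,(px[1]-cy)/f,1]); o=np.array(o)
    return o+d*(z-o[2])/d[2]
def place(p,P):
    c,s=np.cos(p[2]),np.sin(p[2]); P=np.atleast_2d(P)
    return np.c_[p[0]+c*P[:,0]-s*P[:,1],p[1]+s*P[:,0]+c*P[:,1],P[:,2]]
def fit(obs,p0):
    f=lambda p:np.concatenate([proj(c,place(p,P))[0]-px for c,px,P in obs])
    r=least_squares(f,p0,loss="soft_l1"); return r.x,f(r.x).reshape(-1,2)
E
cat > a.py <<'E'
from h import *
S=lambda u,v:(195+u/5,130+v/5); T=lambda u,v:(188+(u-500)/3,140+v/3)
obs=[("side",S(12,318),(-.053,.118,.062)),("side",S(303,527),(-.053,-.118,.062)),
("side",S(75,115),(.002,.114,.184)),("side",S(195,38),(.098,.114,.184)),
("side",S(378,310),(.002,-.114,.184)),("side",S(495,218),(.098,-.114,.184)),("side",S(372,530),(.002,-.114,.006)),
("top",T(521,57),(.098,.114,.184)),("top",T(557,240),(-.053,.118,.062)),
("top",(430/1.5,222/1.5),(.098,-.114,.184)),("top",(438/1.5,314/1.5),(-.053,-.118,.062))]
p,r=fit(obs,[.5,.03,.05]); print(p.round(4),np.degrees(p[2])); print(r.round(1))
for i in range(5):
    y=.092-.046*i
    for z in(.166,.184):
        q=proj("side",place(p,[(.002,y+.022,z),(.002,y-.022,z),(.098,y+.022,z),(.098,y-.022,z)]))
        print(i+1,z,((q-[195,130])*5).round(0).tolist())
B=lambda u,v:(110+(u-500)/3,172+(v-300)/3)
obs=[("top",B(514,336),(.115,.09,.028)),("top",B(705,313),(.115,-.09,.028)),("top",B(730,555),(-.115,-.09,.028)),("top",B(540,578),(-.115,.09,.028))]
t,r=fit(obs,[.4,.3,.1]);print("tray",t.round(4),r.round(1))
j=back("top",B(622,364),.065);print("jar",j, "in tray",(R.from_euler("z",-t[2]).apply(j-[t[0],t[1],0])).round(3))
im=cv2.imread("pics/top0.png"); h=cv2.cvtColor(im,cv2.COLOR_BGR2GRAY)
print("post tip",back("top",(565/1.5,312/1.5),.129))
n,l,st,ce=cv2.connectedComponentsWithStats((h[185:230,345:395]>130).astype(np.uint8))
for k in range(1,n): print(st[k],ce[k]+[345,185],back("top",ce[k]+[345,185],.097))
E
python3 a.py
```

```text
[0.5402 0.0299 0.0952] 5.456205002195415
[[ 0.2 -0.6]
 [ 0.7  0.8]
 [-1.  -0.5]
 [-0.2 -0.8]
 [-0.8  0.3]
 [ 0.4 -0.2]
 [-0.5  1. ]
 [ 0.6  0.5]
 [ 0.7 -1.1]
 [-0.4  0.1]
 [-0.4 -0.9]]
1 0.166 [[73.0, 137.0], [127.0, 173.0], [195.0, 58.0], [249.0, 91.0]]
1 0.184 [[70.0, 112.0], [124.0, 148.0], [194.0, 34.0], [248.0, 67.0]]
2 0.166 [[129.0, 174.0], [185.0, 211.0], [251.0, 93.0], [307.0, 127.0]]
2 0.184 [[127.0, 149.0], [183.0, 186.0], [251.0, 68.0], [307.0, 102.0]]
3 0.166 [[187.0, 213.0], [245.0, 251.0], [310.0, 128.0], [367.0, 164.0]]
3 0.184 [[186.0, 188.0], [244.0, 226.0], [310.0, 104.0], [368.0, 139.0]]
4 0.166 [[248.0, 253.0], [308.0, 293.0], [370.0, 165.0], [430.0, 202.0]]
4 0.184 [[247.0, 228.0], [308.0, 268.0], [371.0, 141.0], [431.0, 177.0]]
5 0.166 [[311.0, 295.0], [373.0, 336.0], [433.0, 204.0], [495.0, 242.0]]
5 0.184 [[311.0, 270.0], [374.0, 311.0], [434.0, 179.0], [497.0, 217.0]]
tray [0.4766 0.3112 0.0907] [[ 1.2  0.5]
 [-0.8  0.7]
 [-0.6 -0.5]
 [ 0.4 -0.6]]
jar [0.55232809 0.30001992 0.065     ] in tray [ 0.074 -0.018  0.065]
post tip [ 0.49293817 -0.3087896   0.129     ]
[ 13  11  30  26 548] [372.44343066 209.13686131] [ 0.49017574 -0.3070859   0.097     ]
```

The five tan boxes have top-label tile pixels (555,110), (610,103), (665,97), (720,92), (775,85). The fourth from the left fits the 166 mm height (front top corner seen at (250,250) against 253 predicted, rear at (368,172) against 165). The other four fit 184 mm, so box 4 is the short one. Rack, tray and post have fits of about 1 px.

```bash
cat >> h.py <<'E'
RK=[.5402,.0299,.0952]; TR=[.4766,.3112,.0907]
def plan(P,yaw=None):
    from rig import env
    s=env.get_state(); M=R.from_rotvec(s["tool_rot"]).as_matrix()
    y0=np.arctan2(M[1,0],M[0,0])
    print("t",round(s["t"],2),"ee",np.round(s["ee_pos"],4),"yaw",round(y0,3),"tilt",M[2].round(3),"F",np.round(s["wrist_force"],1),"w",round(float(s["gripper_width"]),4))
    for p in np.atleast_2d(P):
        d=(M.T@(p-s["ee_pos"]))*100
        print(" ->",np.round(p,3),"shift cm",d.round(2),"turn",None if yaw is None else round(-((yaw-y0+np.pi)%(2*np.pi)-np.pi),3))
E
python3 - <<'E'
from h import *
b=place(RK,[(.130,-.046,.27)])[0]
plan([[.266,.593,.27],[.47,.295,.27],b],np.pi/2+RK[2])
E
```

```text
t 0.15 ee [0.2654 0.5929 0.2217] yaw 1.15 tilt [-0.001 -1.    -0.   ] F [ 1.   0.1 -0.6] w 0.0871
 -> [0.266 0.593 0.27 ] shift cm [ 0.03 -4.83 -0.05] turn -0.516
 -> [0.47  0.295 0.27 ] shift cm [-18.84  -4.8  -30.85] turn -0.516
 -> [ 0.674 -0.004  0.27 ] shift cm [-37.76  -4.77 -61.66] turn -0.516
```

Emit:
carry_out:
  rows: [0,-4.8,0,-0.1,0,-3,-4.8,-5,-0.2,0,-6,-4.8,-10,-0.3,0,-9.5,-4.8,-15.5,-0.4,0,-13,-4.8,-21,-0.516,0]

```text
t: 0.78
ee_pos: [0.4019, 0.3911, 0.2697]
tool_rot: [-1.161, -1.281, 1.283]
wrist_force: [0.7, -0.1, 0.4]
gripper_width: 0.0451
```

```bash
python3 - <<'E'
from h import *
b=place(RK,[(.130,-.046,.27)])[0]
plan(b,np.pi/2+RK[2])
E
```

```text
t 0.78 ee [0.4019 0.3911 0.2697] yaw 1.67 tilt [-0.001 -1.     0.001] F [ 0.7 -0.1  0.4] w 0.0451
 -> [ 0.674 -0.004  0.27 ] shift cm [-4.196e+01  2.000e-02 -2.318e+01] turn 0.004
```

Emit:
carry_out:
  rows: [-5,0,-2.8,0,0,-10,0,-5.5,0,0,-15,0,-8.3,0,0,-20,0,-11,0,0,-25,0,-13.8,0,0]

```text
t: 1.4
ee_pos: [0.5646, 0.1544, 0.2699]
tool_rot: [-1.161, -1.281, 1.283]
wrist_force: [1.0, 0.5, -0.2]
gripper_width: 0.0015
```

Emit:
carry_out:
  rows: [-5,0,-2.8,0,0,-10,0,-5.6,0,0,-15,0,-8.4,0,0,-17,0,-9.4,0,0,-17,0,-9.4,0,0]

```text
t: 2.02
ee_pos: [0.675, -0.0071, 0.2692]
tool_rot: [-1.162, -1.277, 1.282]
wrist_force: [-0.6, 0.8, 0.3]
gripper_width: 0.0003
```

```bash
python3 - <<'E'
from h import *
from rig import env
b=place(RK,[(.130,-.046,.27),(.130,-.046,.15),(.0,-.046,.15)])
plan(b,np.pi/2+RK[2])
w=env.capture("wrist");c=(w["fx"],w["cx"],w["cy"],w["origin"],w["orientation"])
im=w["color"].copy()
for i in range(5):
    y=.092-.046*i; z=.166 if i==3 else .184
    for q in proj(c,place(RK,[(.002,y+.022,z),(.002,y-.022,z),(.098,y+.022,z),(.098,y-.022,z)])): cv2.circle(im,tuple(int(round(v)) for v in q),2,(255,0,255),-1)
cv2.imwrite("pics/w1.png",cv2.resize(im,(768,576)))
E
```

```text
t 2.02 ee [ 0.675  -0.0071  0.2692] yaw 1.667 tilt [-0.002 -1.     0.002] F [-0.6  0.8  0.3] w 0.0003
 -> [ 0.674 -0.004  0.27 ] shift cm [ 0.37 -0.08  0.06] turn 0.001
 -> [ 0.674 -0.004  0.15 ] shift cm [ 0.39 11.92  0.04] turn 0.001
 -> [ 0.545 -0.016  0.15 ] shift cm [ 0.4  11.94 13.04] turn 0.001
```

View pics/w1.png

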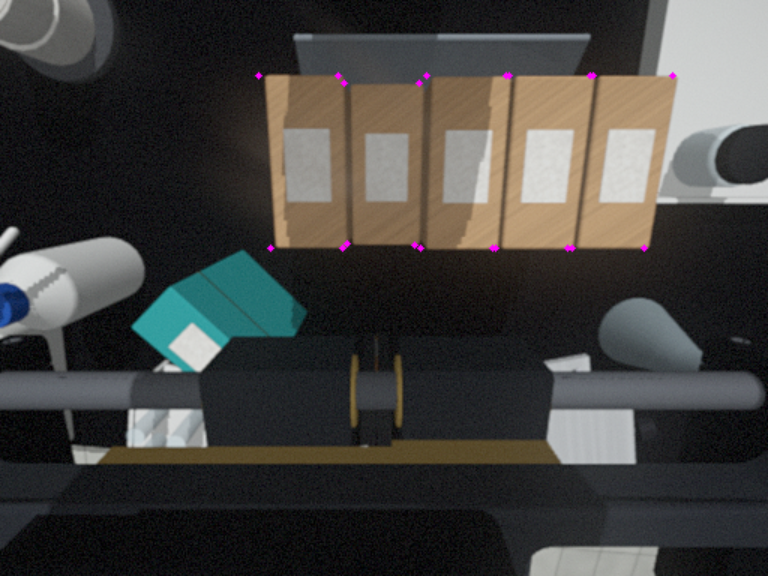

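The wrist view confirms the short box is second from the left here (label (386,167)), visibly lower. The predicted corners sit about 5 px left of the real ones, so I shift the rack estimate +2.5 mm in y. Descending behind it.

Emit:
carry_out:
  rows: [0.65,4,0,0,0,0.65,8,0,0,0,0.65,11.5,0,0,0,0.65,11.9,0,0,0,0.65,11.9,0,0,0]

```text
t: 2.7
ee_pos: [0.674, 0.0036, 0.1518]
tool_rot: [-1.159, -1.283, 1.283]
wrist_force: [0.1, -0.0, 0.2]
gripper_width: 0.0007
```

Emit:
carry_out:
  rows: [0,0,0.8,0,0,0,0,1.6,0,0,0,0,2.2,0,0,0,0,2.8,0,0,0,0,3.4,0,0]

```text
t: 3.32
ee_pos: [0.6403, 0.0001, 0.1524]
tool_rot: [-1.16, -1.285, 1.282]
wrist_force: [2.2, 0.7, 1.3]
gripper_width: 0.0005
```

```bash
sed -i 's/RK=\[.5402,.0299/RK=[.5402,.0324/' h.py; python3 - <<'E'
from h import *
plan(place(RK,[(.0,-.046,.15)]),np.pi/2+RK[2])
E
```

```text
t 3.33 ee [6.403e-01 1.000e-04 1.524e-01] yaw 1.672 tilt [ 0.001 -1.    -0.001] F [2.2 0.7 1.3] w 0.0005
 -> [ 0.545 -0.013  0.15 ] shift cm [-0.38  0.23  9.66] turn 0.006
```

Emit:
carry_out:
  rows: [-0.2,0.1,0.7,0,0,-0.4,0.2,1.4,0,0,-0.4,0.2,2.1,0,0,-0.4,0.2,2.8,0,0,-0.4,0.2,3.5,0,0]

```text
t: 3.95
ee_pos: [0.6052, -0.0075, 0.1502]
tool_rot: [-1.159, -1.284, 1.283]
wrist_force: [0.8, 0.2, 0.7]
gripper_width: 0.0005
```

Emit:
carry_out:
  rows: [0,0,0.7,0,0,0,0,1.4,0,0,0,0,2.1,0,0,0,0,2.8,0,0,0,0,3.2,0,0]

```text
t: 4.58
ee_pos: [0.5728, -0.0108, 0.1501]
tool_rot: [-1.159, -1.284, 1.283]
wrist_force: [0.1, -0.2, -0.3]
gripper_width: 0.0006
```

```bash
python3 - <<'E'
from h import *
from rig import env
plan(place(RK,[(.0,-.046,.15)]),np.pi/2+RK[2])
a=env.capture("side")["color"][100:280,150:390]
cv2.imwrite("pics/s2.png",cv2.resize(a,(800,600),interpolation=cv2.INTER_CUBIC))
E
```

```text
t 4.58 ee [ 0.5728 -0.0108  0.1501] yaw 1.672 tilt [ 0.001 -1.    -0.   ] F [ 0.1 -0.2 -0.3] w 0.0006
 -> [ 0.545 -0.013  0.15 ] shift cm [0.03 0.01 2.84] turn 0.006
```

View pics/s2.png

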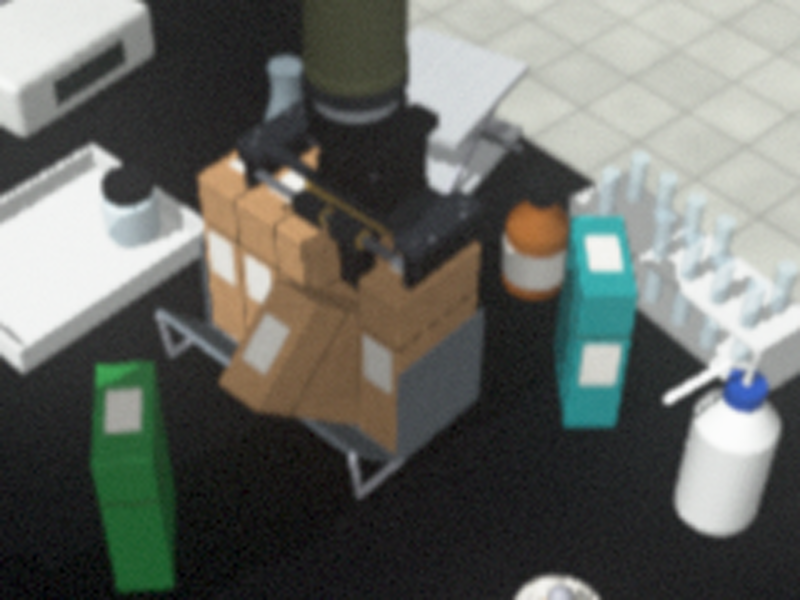

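The short box now leans forward on the slope (label at (265,345)) and the others still stand. Rising, opening, then grasping its top part.

Emit:
carry_out:
  rows: [0,-3,0,0,0,0,-6,0,0,0,0,-9,0,0,0.3,0,-11,0.5,0,1,0,-11,3,0,1]

```text
t: 5.25
ee_pos: [0.5437, -0.0139, 0.2616]
tool_rot: [-1.161, -1.286, 1.282]
wrist_force: [-0.0, -0.6, -0.1]
gripper_width: 0.0225
```

Emit:
carry_out:
  rows: [0,0,2.5,0,1,0,0,4.8,0,1,0,0,4.8,0,1,0,0,4.8,0,1,0,0,4.8,0,1]

```text
t: 5.88
ee_pos: [0.4964, -0.0187, 0.2613]
tool_rot: [-1.161, -1.285, 1.282]
wrist_force: [-0.7, 0.1, 0.6]
gripper_width: 0.0722
```

```bash
python3 - <<'E'
from h import *
from rig import env
plan(place(RK,[(-.05,-.046,.131)]),np.pi/2+RK[2])
w=env.capture("wrist");c=(w["fx"],w["cx"],w["cy"],w["origin"],w["orientation"])
im=w["color"].copy()
a=np.radians(42)
def lean(d,y,h): return (.002+d*np.cos(a)-h*np.sin(a),y,.006+d*np.sin(a)+h*np.cos(a))
for q in proj(c,place(RK,[lean(d,-.046+s,.16) for d in(0,.096) for s in(-.022,.022)]+[lean(.056,-.046,.141)])): cv2.circle(im,tuple(int(round(v)) for v in q),2,(255,0,255),-1)
cv2.imwrite("pics/w2.png",cv2.resize(im,(768,576)))
E
```

```text
t 5.88 ee [ 0.4964 -0.0187  0.2613] yaw 1.672 tilt [-0.    -1.    -0.002] F [-0.7  0.1  0.6] w 0.0722
 -> [ 0.495 -0.018  0.131] shift cm [ 0.07 13.03  0.19] turn 0.006
```

View pics/w2.png

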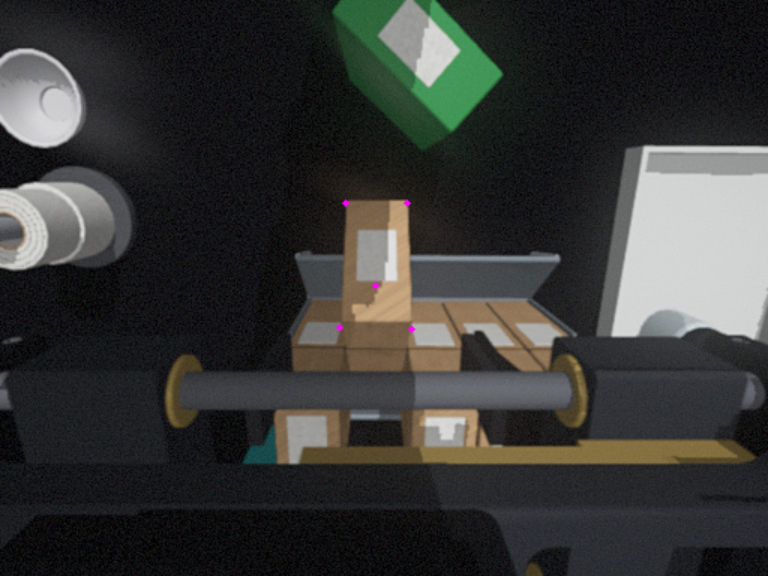

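The leaning box matches the 42° model (edges within a few px) and is centred between the fingers. Descending and gripping.

Emit:
carry_out:
  rows: [0.1,4,0.2,0,1,0.1,8,0.2,0,1,0.1,11,0.2,0,1,0.1,12.8,0.2,0.006,1,0.1,12.9,0.2,0.006,1]

```text
t: 6.55
ee_pos: [0.4937, -0.018, 0.1307]
tool_rot: [-1.162, -1.278, 1.28]
wrist_force: [0.1, -0.1, -0.4]
gripper_width: 0.0871
```

Emit:
carry_out:
  rows: [0,0,0,0,0.6,0,0,0,0,0.45,0,0,0,0,0.3,0,0,0,0,0.3,0,0,0,0,0.3]

```text
t: 7.18
ee_pos: [0.4938, -0.018, 0.1309]
tool_rot: [-1.162, -1.278, 1.28]
wrist_force: [-0.6, 0.0, 0.5]
gripper_width: 0.0451
```

Emit:
carry_out:
  rows: [0,0,0,0,0.3,0,-0.5,0.4,0,0.3,0,-1.0,0.8,0,0.3,0,-1.5,1.2,0,0.3,0,-2,1.6,0,0.3]

```text
t: 7.8
ee_pos: [0.4773, -0.0195, 0.1512]
tool_rot: [-1.162, -1.278, 1.28]
wrist_force: [-0.7, 0.4, -3.2]
gripper_width: 0.0437
```

Emit:
carry_out:
  rows: [0,-1,0.8,0,0.2,0,-2,1.6,0,0.2,0,-3,2.4,0,0.2,0,-4,3.2,0,0.2,0,-5,4.0,0,0.2]

```text
t: 8.43
ee_pos: [0.437, -0.0234, 0.202]
tool_rot: [-1.162, -1.278, 1.28]
wrist_force: [0.1, 0.5, -3.6]
gripper_width: 0.0439
```

Emit:
carry_out:
  rows: [0,-1.2,0.7,0,0.2,0,-2.6,1.2,0,0.2,0,-4,1.6,0,0.2,0,-5.5,2,0,0.2,0,-7,2,0,0.2]

```text
t: 9.05
ee_pos: [0.4171, -0.0253, 0.2732]
tool_rot: [-1.162, -1.279, 1.28]
wrist_force: [0.4, 0.2, -2.2]
gripper_width: 0.0436
```

```bash
python3 - <<'E'
from h import *
from rig import env
plan(place(RK,[(-.05,-.046,.131)]),np.pi/2+RK[2])
a=env.capture("side")["color"][80:260,130:370]
cv2.imwrite("pics/s3.png",cv2.resize(a,(800,600),interpolation=cv2.INTER_CUBIC))
E
```

```text
t 9.05 ee [ 0.4171 -0.0253  0.2732] yaw 1.666 tilt [-0.    -1.     0.001] F [ 0.4  0.2 -2.2] w 0.0436
 -> [ 0.495 -0.018  0.131] shift cm [-0.02 14.21 -7.81] turn 0.0
```

View pics/s3.png

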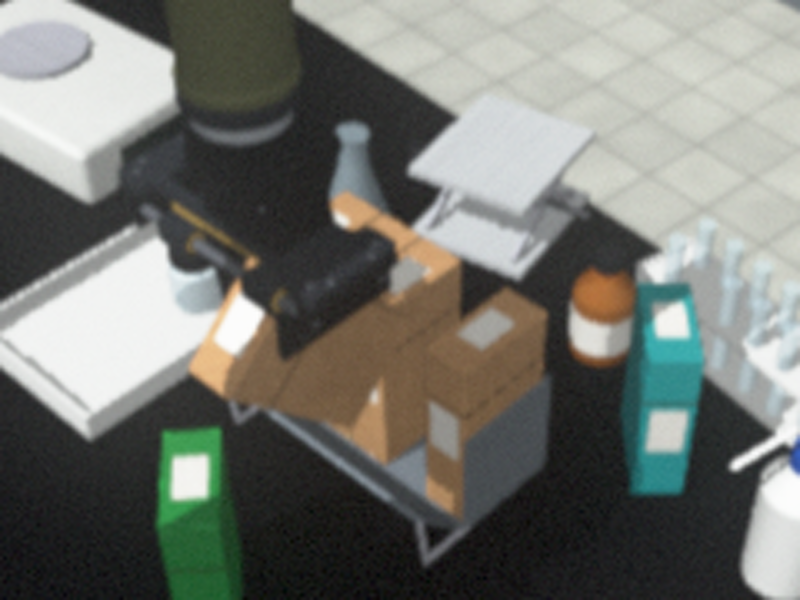

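Seven pictures viewed so far. The box hangs in the grip still leaning about 42°, clear of the rack, with its top edge at (192,365)–(228,400). The pads don't let it swing. Checking the tilt numerically before planning how to right it.

```bash
cat >> h.py <<'E'
def boxpts(tcp,yaw,lean,d0=.056,h0=.141):
    # corners (d,s,h) of held box in world; tool down, grasp point 19 mm above tcp; box +x axis at yaw
    a=lean; out=[]
    for d,s,h in [(0,1,.16),(0,-1,.16),(.096,1,.16),(.096,-1,.16),(0,1,0),(0,-1,0),(.096,-1,0)]:
        u,v=d-d0,h-h0
        out.append((u*np.cos(a)-v*np.sin(a),s*.022,u*np.sin(a)+v*np.cos(a)+.019))
    return R.from_euler("z",yaw).apply(out)+tcp
E
python3 - <<'E'
from h import *
for l in (30,42,48):
    q=proj("side",boxpts([.4171,-.0253,.2732],.0952,np.radians(l)))
    print(l,((q-[130,80])*3.3333).round(0).astype(int).tolist())
c=R.from_euler("z",TR[2])
E
```

```text
30 [[179, 351], [222, 382], [265, 238], [309, 267], [282, 427], [321, 456], [397, 354]]
42 [[186, 360], [228, 392], [255, 239], [300, 268], [310, 399], [350, 427], [414, 319]]
48 [[190, 364], [232, 395], [250, 240], [295, 269], [323, 383], [363, 411], [420, 301]]
```

```bash
python3 - <<'E'
from h import *
plan(place(TR,[(-.181,.05,.27),(-.181,.05,.143)]),np.pi/2+TR[2])
E
```

```text
t 9.1 ee [ 0.4184 -0.0252  0.2752] yaw 1.666 tilt [-0.    -1.    -0.003] F [ 1.6 -0.6 -1.5] w 0.0439
 -> [0.292 0.345 0.27 ] shift cm [38.02  0.48  9.07] turn 0.005
 -> [0.292 0.345 0.143] shift cm [38.02 13.18  9.11] turn 0.005
```

Emit:
carry_out:
  rows: [3,0,0.3,0,0.2,7,0,1,0,0.2,11,0,2,0,0.2,15,0,3,0,0.2,19,0,4,0,0.2]

```text
t: 9.72
ee_pos: [0.36, 0.1614, 0.2751]
tool_rot: [-1.165, -1.281, 1.278]
wrist_force: [0.2, 0.1, -2.0]
gripper_width: 0.0437
```

Emit:
carry_out:
  rows: [4,0,1,0,0.2,8,0,2,0,0.2,12,0,3,0,0.2,16,0,4,0,0.2,18.8,0,5,0,0.2]

```text
t: 10.35
ee_pos: [0.2913, 0.3459, 0.2749]
tool_rot: [-1.163, -1.283, 1.279]
wrist_force: [-0.2, -0.0, -3.1]
gripper_width: 0.0436
```

```bash
python3 - <<'E'
from h import *
plan(place(TR,[(-.181,.05,.27),(-.181,.05,.143)]),np.pi/2+TR[2])
E
```

```text
t 10.35 ee [0.2913 0.3459 0.2749] yaw 1.668 tilt [ 0.    -1.    -0.002] F [-0.2 -0.  -3.1] w 0.0436
 -> [0.292 0.345 0.27 ] shift cm [-0.13  0.49 -0.04] turn 0.007
 -> [0.292 0.345 0.143] shift cm [-1.300e-01  1.319e+01 -1.000e-02] turn 0.007
```

Emit:
carry_out:
  rows: [0,4,0,0,0.2,0,8,0,0,0.2,0,11.5,0,0,0.2,0,13,0,0,0.2,0,13.2,0,0,0.2]

```text
t: 10.98
ee_pos: [0.2915, 0.3459, 0.1425]
tool_rot: [-1.163, -1.282, 1.28]
wrist_force: [0.2, 0.5, -2.2]
gripper_width: 0.0436
```

Emit:
carry_out:
  rows: [0,0.2,0,0,0.2,0,0.4,0,0,0.2,0,0.6,0,0,0.2]

```text
t: 11.35
ee_pos: [0.2915, 0.3473, 0.1415]
tool_rot: [-1.163, -1.284, 1.278]
wrist_force: [-10.2, -7.3, 26.4]
gripper_width: 0.0438
```

Contact on the rim at z≈0.1415, with friction pushing the wrong way. I'll swing the top towards +x along the arc so rim contact rights the box in the pads.

Emit:
carry_out:
  rows: [0,-0.1,0,0,0.2,0,-0.2,-0.7,0,0.2,0,-0.4,-1.4,0,0.2,0,-0.6,-2.1,0,0.2,0,-0.8,-2.8,0,0.2]

```text
t: 11.98
ee_pos: [0.318, 0.3512, 0.1514]
tool_rot: [-1.159, -1.283, 1.279]
wrist_force: [-6.7, -0.3, 7.7]
gripper_width: 0.0437
```

```bash
python3 - <<'E'
from h import *
from rig import env
plan(place(TR,[(-.181,.05,.27)]),np.pi/2+TR[2])
a=env.capture("side")["color"][60:240,40:280]
cv2.imwrite("pics/s4.png",cv2.resize(a,(800,600),interpolation=cv2.INTER_CUBIC))
s=env.get_state()
for l in (20,30,36,42):
    q=proj("side",boxpts(s["ee_pos"],TR[2],np.radians(l)))
    print(l,((q-[40,60])*3.3333).round(0).astype(int).tolist())
E
```

```text
t 11.97 ee [0.318  0.3512 0.1514] yaw 1.669 tilt [ 0.003 -1.    -0.001] F [-6.7 -0.3  7.7] w 0.0437
 -> [0.292 0.345 0.27 ] shift cm [ -0.36 -11.86   2.66] turn 0.008
20 [[142, 332], [170, 356], [225, 252], [255, 274], [241, 426], [268, 450], [342, 375]]
30 [[147, 340], [175, 364], [218, 250], [247, 273], [265, 411], [292, 434], [356, 351]]
36 [[150, 345], [179, 369], [213, 250], [242, 273], [278, 400], [305, 423], [363, 336]]
42 [[155, 349], [183, 373], [208, 251], [237, 273], [291, 388], [318, 411], [368, 321]]
```

View pics/s4.png

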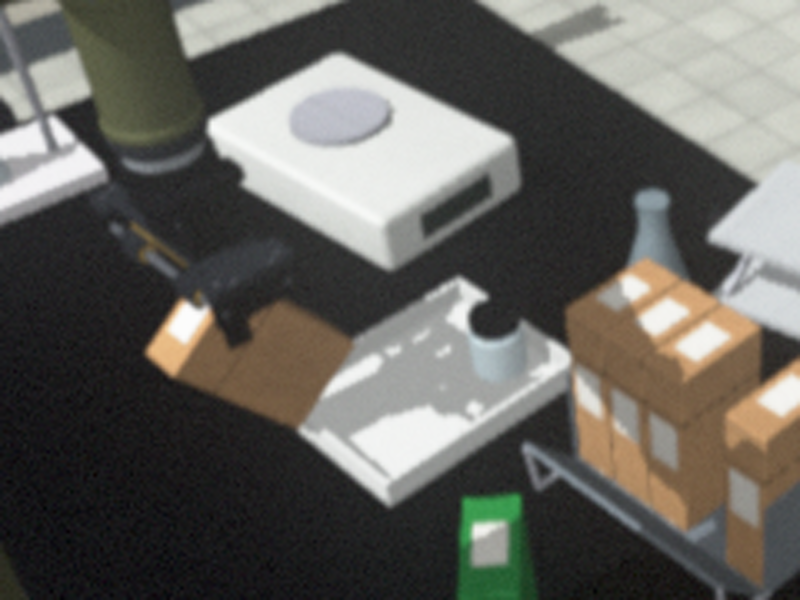

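It works: corners at (297,428) and (352,345) fit a lean of about 31°. Continuing the arc.

Emit:
carry_out:
  rows: [0,-0.1,-0.9,0,0.2,0,-0.2,-1.8,0,0.2,0,-0.3,-2.7,0,0.2,0,-0.3,-3.6,0,0.2,0,-0.3,-4.5,0,0.2]

```text
t: 12.65
ee_pos: [0.3643, 0.3557, 0.1554]
tool_rot: [-1.16, -1.283, 1.277]
wrist_force: [-3.6, -1.9, 4.1]
gripper_width: 0.0442
```

Emit:
carry_out:
  rows: [0,0.1,-0.5,0,0.2,0,0.2,-1,0,0.2,0,0.2,-1.5,0,0.2]

```text
t: 13.02
ee_pos: [0.3796, 0.3571, 0.1537]
tool_rot: [-1.16, -1.283, 1.277]
wrist_force: [-4.5, -1.9, 3.6]
gripper_width: 0.0439
```

```bash
python3 - <<'E'
from h import *
from rig import env
plan(place(TR,[(-.004,.05,.27)]),np.pi/2+TR[2])
s=env.get_state()
cv2.imwrite("pics/s5raw.png",env.capture("side")["color"])
E
```

```text
t 13.03 ee [0.3796 0.3571 0.1537] yaw 1.668 tilt [ 0.003 -1.    -0.001] F [-4.5 -1.9  3.6] w 0.0439
 -> [0.468 0.361 0.27 ] shift cm [ -0.47 -11.62  -8.86] turn 0.006
```

Emit:
carry_out:
  rows: [0,-2,0,0,0.2,0,-4,0,0,0.2,-0.2,-4,-3,0,0.2,-0.4,-4,-6,0,0.2,-0.4,-4,-8.9,0,0.2]

```text
t: 13.7
ee_pos: [0.4712, 0.3613, 0.1928]
tool_rot: [-1.162, -1.284, 1.275]
wrist_force: [-0.5, 0.4, -2.6]
gripper_width: 0.0441
```

```bash
python3 - <<'E'
from h import *
from rig import env
plan(place(TR,[(-.004,.05,.15),(-.004,.05,.127)]),np.pi/2+TR[2])
a=env.capture("side")["color"][60:240,40:280]
cv2.imwrite("pics/s5.png",cv2.resize(a,(800,600),interpolation=cv2.INTER_CUBIC))
s=env.get_state()
for l in (0,6,12,18):
    q=proj("side",boxpts(s["ee_pos"],TR[2],np.radians(l)))
    print(l,((q-[40,60])*3.3333).round(0).astype(int).tolist())
E
```

```text
t 13.7 ee [0.4712 0.3613 0.1928] yaw 1.667 tilt [ 0.003 -1.    -0.003] F [-0.5  0.4 -2.6] w 0.0441
 -> [0.468 0.361 0.15 ] shift cm [-0.05  4.27  0.33] turn 0.005
 -> [0.468 0.361 0.127] shift cm [-0.06  6.57  0.34] turn 0.005
0 [[290, 192], [320, 213], [380, 146], [411, 165], [327, 333], [355, 354], [437, 305]]
6 [[290, 198], [320, 219], [378, 143], [408, 162], [341, 329], [369, 350], [448, 294]]
12 [[290, 205], [320, 226], [374, 140], [405, 160], [355, 324], [383, 345], [459, 282]]
18 [[292, 211], [321, 232], [371, 138], [402, 158], [369, 318], [397, 339], [468, 270]]
```

View pics/s5.png

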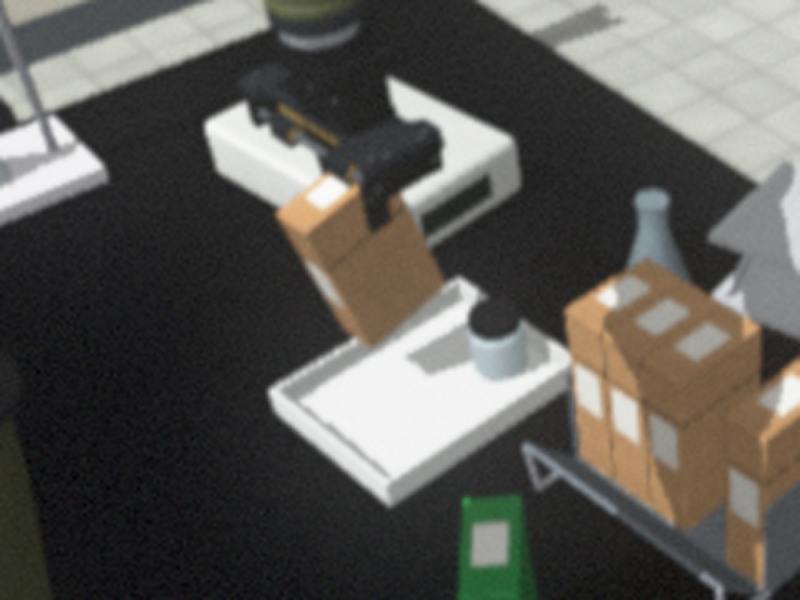

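The box is held with about 13° of lean left (bottom corners (375,347) and (443,283)) and slipped about 8 mm forward in the pads. Pressing it down on its front edge will square it. Nine pictures viewed.

Emit:
carry_out:
  rows: [0,1,1.5,0,0.2,0,2.5,2.9,0,0.2,0,4,2.9,0,0.2,0,5.0,2.9,0,0.2,0,5.1,2.9,0,0.2]

```text
t: 14.38
ee_pos: [0.4474, 0.3575, 0.1401]
tool_rot: [-1.167, -1.283, 1.272]
wrist_force: [0.1, 0.5, -2.3]
gripper_width: 0.0439
```

Emit:
carry_out:
  rows: [0,0.3,0,0,0.2,0,0.6,-0.6,0,0.2,0,0.8,-1.2,0,0.2,0,1.0,-1.8,0,0.2]

```text
t: 14.88
ee_pos: [0.4656, 0.3594, 0.1311]
tool_rot: [-1.166, -1.283, 1.272]
wrist_force: [-2.4, 0.0, 4.2]
gripper_width: 0.0441
```

Emit:
carry_out:
  rows: [0,0.2,-0.5,0,0.2,0,0.4,-1.0,0,0.2,0,0.5,-1.4,0,0.2,0,0.6,-1.5,0,0.2,0,0.7,-1.5,0,0.2]

```text
t: 15.5
ee_pos: [0.4823, 0.361, 0.1254]
tool_rot: [-1.168, -1.285, 1.269]
wrist_force: [1.1, -1.4, 8.7]
gripper_width: 0.0438
```

Emit:
carry_out:
  rows: [0,0.3,0,0,0.2,0,0.4,0,0,0.2]

```text
t: 15.75
ee_pos: [0.4857, 0.3612, 0.1239]
tool_rot: [-1.172, -1.291, 1.264]
wrist_force: [2.1, -2.2, 11.8]
gripper_width: 0.0437
```

```bash
python3 - <<'E'
from h import *
from rig import env
plan(place(TR,[(-.004,.05,.15),(-.004,.05,.127)]),np.pi/2+TR[2])
a=env.capture("side")["color"][60:240,40:280]
cv2.imwrite("pics/s6.png",cv2.resize(a,(800,600),interpolation=cv2.INTER_CUBIC))
s=env.get_state()
for l in (0,3,6):
    q=proj("side",boxpts(s["ee_pos"],TR[2],np.radians(l),.064,.141))
    print(l,((q-[40,60])*3.3333).round(0).astype(int).tolist())
E
```

```text
t 15.75 ee [0.4857 0.3612 0.1239] yaw 1.662 tilt [ 0.005 -1.    -0.016] F [ 2.1 -2.2 11.8] w 0.0437
 -> [0.468 0.361 0.15 ] shift cm [ 0.12 -2.64  1.72] turn 0.0
 -> [0.468 0.361 0.127] shift cm [ 0.11 -0.34  1.76] turn 0.0
0 [[309, 254], [338, 275], [395, 207], [425, 227], [343, 385], [370, 407], [449, 358]]
3 [[309, 258], [338, 279], [394, 206], [424, 226], [350, 384], [377, 405], [455, 353]]
6 [[309, 261], [338, 282], [393, 206], [422, 225], [357, 382], [384, 403], [460, 348]]
```

View pics/s6.png

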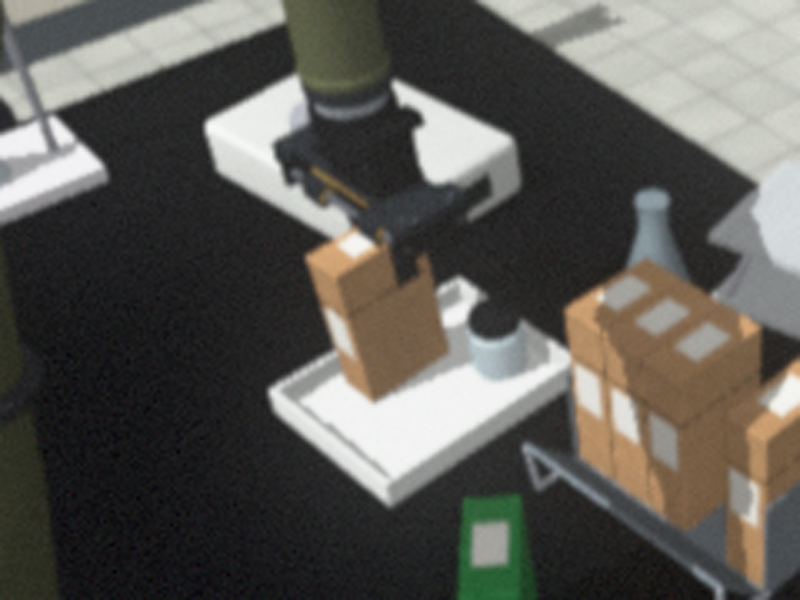

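The box stands flat in the tray (bottom edge (375,400)–(448,352), level within about 2°), jar and row untouched. Relaxing the press, opening, rising.

Emit:
carry_out:
  rows: [0,-0.1,0,0,0.2,0,-0.1,0,0,0.6,0,-0.1,0,0,0.8,0,-0.1,0,0,0.8,0,-0.1,0,0,0.8]

```text
t: 16.42
ee_pos: [0.4857, 0.3612, 0.1248]
tool_rot: [-1.172, -1.291, 1.264]
wrist_force: [-0.9, -0.2, -0.2]
gripper_width: 0.0679
```

Emit:
carry_out:
  rows: [0,-2,0,0,0.8,0,-5,0,0,0.8,0,-9,0,0,0.8,0,-13,0,0,1,0,-15,0,0,1]

```text
t: 17.05
ee_pos: [0.4842, 0.3611, 0.2795]
tool_rot: [-1.173, -1.296, 1.26]
wrist_force: [0.6, 0.5, -0.3]
gripper_width: 0.0822
```

```bash
python3 - <<'E'
from h import *
from rig import env
plan([[.492,-.308,.27],[.492,-.308,.065]],TR[2])
for n in("side","top"):cv2.imwrite(f"pics/{n}7.png",env.capture(n)["color"])
# roll centre: from top & side initial: project candidate
im=cv2.imread("pics/top7.png"); h=cv2.cvtColor(im,cv2.COLOR_BGR2GRAY)
for p in([.49,-.307],[.493,-.309]): print(proj("top",[p+[.129],p+[.097],p+[0]]),proj("side",[p+[.129],p+[.097],p+[0]]))
a=cv2.resize(im[170:270,110:210],(400,400),interpolation=cv2.INTER_CUBIC)
b=cv2.resize(im[180:280,335:435],(400,400),interpolation=cv2.INTER_CUBIC)
c=cv2.resize(cv2.imread("pics/side7.png")[80:240,60:220],(400,400)) 
d=cv2.resize(cv2.imread("pics/side7.png")[260:360,265:365],(400,400))
m=np.vstack([np.hstack([a,b]),np.hstack([c,d])]);cv2.imwrite("pics/mos2.png",cv2.resize(m,(600,600)))
E
```

```text
t 17.05 ee [0.4842 0.3611 0.2795] yaw 1.662 tilt [ 0.008 -1.    -0.021] F [ 0.6  0.5 -0.3] w 0.0822
 -> [ 0.492 -0.308  0.27 ] shift cm [-66.71   0.3    5.33] turn 1.571
 -> [ 0.492 -0.308  0.065] shift cm [-66.87  20.79   5.76] turn 1.571
[[376.03435799 209.14673628]
 [372.41460082 209.20310168]
 [362.69718138 209.35441741]] [[314.99078027 274.58561233]
 [313.80561039 282.47985526]
 [310.51289848 304.41212708]]
[[376.7462287  207.97392584]
 [373.10496651 208.06668233]
 [363.32962792 208.31569658]] [[316.54628724 274.41022581]
 [315.32710606 282.30608179]
 [311.93981907 304.24337108]]
```

View pics/mos2.png

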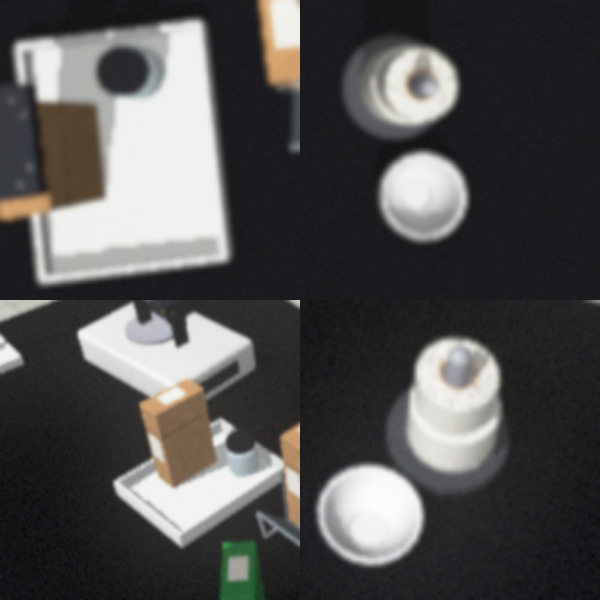

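Box upright in the tray next to the jar (crop, lower left), roll stack at tile (422,85). My earlier tip pick looks about 9 mm off against base and roll rim, so I refit the post.

```bash
cat >> h.py <<'E'
PO=[.4915,-.3165]
E
python3 - <<'E'
from h import *
from rig import env
f=lambda p:np.concatenate([(proj("top",[p[0],p[1],.097])-[375.8,208.3]).ravel(),(proj("side",[p[0],p[1],.097])-[317.5,284.7]).ravel(),(proj("top",[p[0],p[1],.012])-[366,209.2]).ravel(),(proj("side",[p[0],p[1],.012])-[314,305]).ravel()])
r=least_squares(f,[.49,-.31]);print(r.x,r.fun.round(1))
print(env.get_state()["qpos"].round(2))
plan([[r.x[0],r.x[1],.28]],np.pi/2)
E
```

```text
[ 0.49110724 -0.31633067] [ 0.1  0.4 -0.4  0.1  1.  -0.3 -0.  -0.9]
[-0.55  0.19 -0.16  1.5   0.04  1.43  0.95]
t 17.15 ee [0.4846 0.3614 0.2794] yaw 1.662 tilt [ 0.009 -1.    -0.022] F [-0.1  0.7 -0.2] w 0.0852
 -> [ 0.491 -0.316  0.28 ] shift cm [-67.55  -0.78   5.52] turn 0.091
```

Emit:
carry_out:
  rows: [-4,0,0,0.1,1,-9,0,0.5,0.2,1,-14,0,1,0.3,1,-19,0,1.5,0.4,1,-24,-0.3,2,0.5,1]

```text
t: 17.77
ee_pos: [0.4858, 0.1188, 0.2792]
tool_rot: [-1.379, -0.92, 0.882]
wrist_force: [0.3, 0.2, 0.9]
gripper_width: 0.087
```

```bash
python3 - <<'E'
from h import *
plan([[.491,-.316,.28]],.9)
E
```

```text
t 17.77 ee [0.4858 0.1188 0.2792] yaw 1.159 tilt [ 0.018 -1.    -0.014] F [0.3 0.2 0.9] w 0.087
 -> [ 0.491 -0.316  0.28 ] shift cm [-39.63  -0.53 -17.89] turn 0.259
```

Emit:
carry_out:
  rows: [-4.5,0,-2,0.1,1,-9,0,-4,0.2,1,-13.5,0,-6.1,0.26,1,-18,-0.2,-8.1,0.26,1,-22.5,-0.3,-10.2,0.26,1]

```text
t: 18.4
ee_pos: [0.4885, -0.1297, 0.2794]
tool_rot: [-1.453, -0.72, 0.683]
wrist_force: [0.6, 0.0, 1.0]
gripper_width: 0.0869
```

```bash
python3 - <<'E'
from h import *
plan([[.491,-.316,.26]],.9)
E
```

```text
t 18.4 ee [ 0.4885 -0.1297  0.2794] yaw 0.899 tilt [ 0.021 -1.    -0.009] F [0.6 0.  1. ] w 0.0869
 -> [ 0.491 -0.316  0.26 ] shift cm [-14.47   1.74 -11.77] turn -0.001
```

Emit:
carry_out:
  rows: [-4,0.3,-3.3,0,1,-8,0.7,-6.6,0,1,-12,1.2,-9.8,0,1,-14.5,1.7,-11.8,0,1,-14.5,1.7,-11.8,0,1]

```text
t: 19.02
ee_pos: [0.4892, -0.3193, 0.2591]
tool_rot: [-1.454, -0.714, 0.681]
wrist_force: [-0.3, 0.6, -0.1]
gripper_width: 0.0873
```

```bash
python3 - <<'E'
from h import *
from rig import env
plan([[.491,-.316,.15],[.491,-.316,.066]],.9)
w=env.capture("wrist");c=(w["fx"],w["cx"],w["cy"],w["origin"],w["orientation"])
im=w["color"].copy(); cv2.imwrite("pics/w3raw.png",im)
pr=proj(c,[[.491,-.316,.097],[.491,-.316,.129],[.491,-.316,0]]);print(pr.round(1))
g=cv2.cvtColor(im,cv2.COLOR_BGR2GRAY)
n,l,st,ce=cv2.connectedComponentsWithStats((g>110).astype(np.uint8))
for k in range(1,n):
    if st[k][4]>150: print(st[k],ce[k].round(1))
E
```

```text
t 19.02 ee [ 0.4892 -0.3193  0.2591] yaw 0.894 tilt [ 0.019 -1.    -0.007] F [-0.3  0.6 -0.1] w 0.0873
 -> [ 0.491 -0.316  0.15 ] shift cm [ 0.16 10.92  0.15] turn -0.006
 -> [ 0.491 -0.316  0.066] shift cm [-0.   19.32  0.21] turn -0.006
[[250.9 180.6]
 [251.5 186.9]
 [249.6 166.9]]
[  379     0   133   162 14720] [462.   80.9]
[  136    70   163   149 13600] [220.  137.9]
[503 180   9  29 165] [508.1 192.9]
[ 402  196  110   34 2539] [451.5 211.7]
[  84  236  334   50 9315] [251.5 259.9]
[   0  247   85   61 3231] [ 48.2 271.4]
[ 226  247  286   63 7762] [418.  286.2]
[145 299  39  11 306] [161.9 305.2]
[  0 336  93  15 625] [ 46.2 339.2]
[ 94 336 116   3 284] [152. 337.]
[ 322  338  186   46 3981] [404.  354.3]
```

```bash
python3 - <<'E'
from h import *
im=cv2.imread("pics/w3raw.png");g=cv2.GaussianBlur(cv2.cvtColor(im,cv2.COLOR_BGR2GRAY),(5,5),0)
print("cols",list(range(208,308,5)))
for v in range(140,228,5): print(v,g[v,208:308:5].tolist())
h=cv2.HoughCircles(g,cv2.HOUGH_GRADIENT,1,10,param1=80,param2=14,minRadius=23,maxRadius=34)
if h is not None: print(h[0][:8].round(1).tolist())
E
```

```text
cols [208, 213, 218, 223, 228, 233, 238, 243, 248, 253, 258, 263, 268, 273, 278, 283, 288, 293, 298, 303]
140 [255, 252, 163, 157, 157, 195, 205, 205, 207, 208, 207, 204, 195, 150, 134, 122, 112, 102, 95, 88]
145 [226, 163, 159, 156, 197, 200, 198, 213, 235, 236, 216, 202, 200, 196, 146, 132, 121, 110, 101, 91]
150 [160, 160, 158, 185, 201, 203, 252, 255, 255, 255, 255, 249, 200, 195, 185, 135, 127, 115, 107, 97]
155 [151, 154, 155, 201, 199, 253, 255, 255, 255, 255, 255, 255, 253, 195, 192, 138, 126, 118, 109, 100]
160 [142, 146, 162, 198, 231, 255, 255, 255, 255, 255, 255, 255, 255, 246, 191, 157, 120, 115, 108, 101]
165 [133, 137, 162, 196, 254, 255, 255, 255, 255, 255, 255, 255, 255, 255, 191, 165, 116, 111, 105, 99]
170 [123, 128, 154, 196, 255, 255, 255, 255, 242, 223, 235, 255, 255, 255, 220, 161, 116, 110, 103, 97]
175 [116, 121, 133, 197, 255, 255, 255, 243, 240, 242, 212, 237, 255, 255, 248, 130, 116, 109, 103, 97]
180 [109, 114, 120, 183, 255, 255, 255, 226, 254, 255, 245, 237, 255, 255, 252, 117, 116, 110, 103, 96]
185 [104, 110, 114, 130, 244, 255, 255, 244, 255, 255, 24
[... 298 characters left out ...]
, 255, 255, 255, 229, 116, 112, 107, 102, 96, 94, 90]
205 [87, 94, 99, 104, 108, 112, 116, 130, 192, 213, 187, 137, 114, 111, 108, 104, 98, 92, 91, 87]
210 [85, 89, 94, 99, 104, 108, 110, 114, 115, 115, 113, 112, 111, 106, 103, 99, 94, 90, 89, 85]
215 [82, 86, 91, 95, 98, 102, 106, 108, 110, 110, 111, 105, 105, 102, 98, 95, 91, 85, 86, 82]
220 [79, 83, 87, 91, 94, 99, 100, 103, 105, 105, 106, 103, 99, 96, 94, 89, 86, 87, 83, 79]
225 [75, 80, 82, 86, 90, 93, 95, 97, 99, 99, 100, 100, 98, 94, 90, 88, 87, 84, 82, 76]
[[193.5, 116.5, 29.100000381469727], [252.5, 176.5, 28.799999237060547], [249.5, 165.5, 31.200000762939453], [384.5, 263.5, 33.400001525878906], [113.5, 265.5, 29.899999618530273]]
```

```bash
python3 - <<'E'
from h import *
from rig import env
w=env.capture("wrist");c=(w["fx"],w["cx"],w["cy"],w["origin"],w["orientation"])
print(back(c,(252.5,176.5),.097), back(c,(251.5,183),.129))
p=(np.array(back(c,(252.5,176.5),.097))[:2]+[.491,-.316])/2; print(p)
plan([[p[0],p[1],.15],[p[0],p[1],.066]],.9)
E
```

```text
[ 0.48949124 -0.30892268  0.097     ] [ 0.48872344 -0.31086087  0.129     ]
[ 0.49024562 -0.31246134]
t 19.12 ee [ 0.4909 -0.3157  0.2598] yaw 0.899 tilt [ 0.022 -1.    -0.008] F [-0.5  1.5 -1.3] w 0.0868
 -> [ 0.49  -0.312  0.15 ] shift cm [-0.03 10.98  0.34] turn -0.001
 -> [ 0.49  -0.312  0.066] shift cm [-0.21 19.38  0.4 ] turn -0.001
```

```bash
python3 - <<'E'
from h import *
from rig import env
w=env.capture("wrist");c=(w["fx"],w["cx"],w["cy"],w["origin"],w["orientation"])
g=cv2.GaussianBlur(cv2.cvtColor(w["color"],cv2.COLOR_BGR2GRAY),(3,3),0)
m=(g>222).astype(np.uint8); m[:, :215]=0; m[:,300:]=0; m[:130]=0; m[215:]=0
cs,_=cv2.findContours(m,cv2.RETR_EXTERNAL,cv2.CHAIN_APPROX_NONE); k=max(cs,key=cv2.contourArea)
e=cv2.fitEllipse(k);print(e, back(c,e[0],.097))
plan([[.491,-.316,.066]],.9)
E
```

```text
((248.127685546875, 175.57406616210938), (52.93149185180664, 60.218711853027344), 165.07720947265625) [ 0.48618188 -0.31096607  0.097     ]
t 19.18 ee [ 0.4914 -0.315   0.2601] yaw 0.901 tilt [ 0.022 -1.    -0.008] F [0.3 0.8 0.4] w 0.0872
 -> [ 0.491 -0.316  0.066] shift cm [-0.53 19.4   0.12] turn 0.001
```

Emit:
carry_out:
  rows: [-0.1,5,0.3,0,1,-0.2,10,0.3,0,1,-0.4,14,0.3,0,1,-0.5,17.5,0.35,0,1,-0.55,19,0.35,0,1]

```text
t: 19.8
ee_pos: [0.4886, -0.3124, 0.0682]
tool_rot: [-1.448, -0.722, 0.686]
wrist_force: [0.3, 0.6, 0.8]
gripper_width: 0.087
```

```bash
python3 - <<'E'
from h import *
plan([[.489,-.315,.066]],.9)
E
```

```text
t 19.8 ee [ 0.4886 -0.3124  0.0682] yaw 0.903 tilt [ 0.022 -1.    -0.005] F [0.3 0.6 0.8] w 0.087
 -> [ 0.489 -0.315  0.066] shift cm [-0.19  0.22 -0.19] turn 0.003
```

Emit:
carry_out:
  rows: [-0.2,0.2,-0.2,0,1,-0.2,0.2,-0.2,0,0.85,-0.2,0.2,-0.2,0,0.7,-0.2,0.2,-0.2,0,0.6,-0.2,0.2,-0.2,0,0.6]

```text
t: 20.42
ee_pos: [0.4902, -0.315, 0.0673]
tool_rot: [-1.449, -0.724, 0.685]
wrist_force: [2.4, 1.8, 3.9]
gripper_width: 0.0622
```

Emit:
carry_out:
  rows: [0,0,0,0,0.55,0,0,0,0,0.55,0,0,0,0,0.55]

```text
t: 20.8
ee_pos: [0.4901, -0.3151, 0.0674]
tool_rot: [-1.449, -0.724, 0.685]
wrist_force: [0.1, 1.0, 1.5]
gripper_width: 0.0625
```

Emit:
carry_out:
  rows: [0.05,-1.5,0,0,0.55,0.08,-3,0,0,0.55,0.1,-5,0,0,0.55,0.15,-7,0,0,0.55,0.2,-9,0,0,0.55]

```text
t: 21.42
ee_pos: [0.4895, -0.3151, 0.1591]
tool_rot: [-1.45, -0.724, 0.684]
wrist_force: [0.5, -0.4, -1.8]
gripper_width: 0.0625
```

Emit:
carry_out:
  rows: [0.05,-3,0,0,0.55,0.1,-6,0,0,0.55,0.2,-10,0,0,0.55,0.25,-13,0,0,0.55,0.25,-13,0,0,0.55]

```text
t: 22.05
ee_pos: [0.4892, -0.3162, 0.2928]
tool_rot: [-1.455, -0.727, 0.681]
wrist_force: [-1.2, 0.3, -1.8]
gripper_width: 0.0629
```

```bash
python3 - <<'E'
from h import *
from rig import env
cv2.imwrite("pics/side8.png",env.capture("side")["color"])
w=env.capture("wrist")["color"]; cv2.imwrite("pics/w8.png",w)
P=place(TR,[(-.045,-.03,.29),(-.045,-.03,.03)]);plan(P,TR[2])
g=cv2.cvtColor(cv2.imread("pics/side8.png"),cv2.COLOR_BGR2GRAY)
# roll held predicted
from rig import env
e=env.get_state()["ee_pos"]
q=proj("side",[e+[0,0,.012],e+[0,0,.032],e+[0,0,-.01],[.491,-.316,.057]]);print(q.round(0))
x,y=q[1].astype(int); print(g[y-20:y+30:4,x-24:x+28:4])
E
```

```text
t 22.15 ee [ 0.488 -0.315  0.289] yaw 0.903 tilt [ 0.024 -1.    -0.008] F [-0.3  0.6 -1.3] w 0.0624
 -> [0.435 0.277 0.29 ] shift cm [43.17  0.61 40.89] turn 0.812
 -> [0.435 0.277 0.03 ] shift cm [42.55 26.6  41.09] turn 0.812
[[325. 228.]
 [326. 221.]
 [324. 235.]
 [315. 294.]]
[[ 34  31  29 102  61  34  33  35  32  32  35  39  38]
 [ 28  32  28  93  81  40  36  32  34  34  36  33  37]
 [ 27  28  28  79  68  35  30  29  32  35  31  37  38]
 [ 27  25  28  50 113  63  39  43  43  50  54  55  54]
 [ 24  22  24  55  57  46  55  53  54  55  55  55  58]
 [ 19  24  27  42  54  51  53  50  53  52  55  57  55]
 [ 23  17  33  71  55  55  51  52  54  53  56  55  57]
 [ 19  25  41 117  57  65  62  57  56  53  57  52  69]
 [ 20  25  54 175  45  54  53  72  52  53  51  52  54]
 [ 24  22  31 211  40  37  40  38  36  37  34  38  32]
 [ 21  28  26  97  28  55  23  27  27  29  28  26  31]
 [ 29  27  29  26  29  32  29  29  30  25  25  32  31]
 [ 31  23  27  27  29  27  27  31  32  34  29  31  34]]
```

Roll lifted off and held (force ≈ −1.5 N, width 62 mm). Carrying it to the tray while turning the jaws along the tray's x.

Emit:
carry_out:
  rows: [3,0,2.9,0.1,0.55,6.3,0,6,0.2,0.55,9.6,0.1,9.1,0.3,0.55,13,0.2,12.3,0.4,0.55,16.4,0.3,15.5,0.5,0.55]

```text
t: 22.78
ee_pos: [0.4667, -0.0885, 0.287]
tool_rot: [-1.538, -0.329, 0.297]
wrist_force: [1.2, 0.1, -2.0]
gripper_width: 0.0624
```

```bash
python3 - <<'E'
from h import *
P=place(TR,[(-.038,-.04,.29),(-.038,-.04,.03)]);plan(P,TR[2])
E
```

```text
t 22.77 ee [ 0.4667 -0.0885  0.287 ] yaw 0.399 tilt [ 0.022 -1.     0.006] F [ 1.2  0.1 -2. ] w 0.0624
 -> [0.442 0.268 0.29 ] shift cm [11.62  0.15 33.78] turn 0.309
 -> [0.442 0.268 0.03 ] shift cm [11.05 26.14 33.62] turn 0.309
```

Emit:
carry_out:
  rows: [1.6,0,4.5,0.08,0.55,3.2,0,9,0.16,0.55,4.8,0,13.6,0.24,0.55,6.3,0.1,18.2,0.31,0.55,7.9,0.1,22.8,0.31,0.55]

```text
t: 23.4
ee_pos: [0.4496, 0.1533, 0.2873]
tool_rot: [-1.557, -0.082, 0.057]
wrist_force: [0.3, -0.5, -1.8]
gripper_width: 0.0621
```

```bash
python3 - <<'E'
from h import *
P=place(TR,[(-.038,-.04,.29),(-.038,-.04,.03)]);plan(P,TR[2])
E
```

```text
t 23.4 ee [0.4496 0.1533 0.2873] yaw 0.088 tilt [ 0.016 -1.     0.011] F [ 0.3 -0.5 -1.8] w 0.0621
 -> [0.442 0.268 0.29 ] shift cm [ 0.3  -0.13 11.48] turn -0.002
 -> [0.442 0.268 0.03 ] shift cm [-0.13 25.86 11.18] turn -0.002
```

Emit:
carry_out:
  rows: [0.1,0,4,0,0.55,0.2,0,8,0,0.55,0.3,0,11.4,0,0.55,0.2,3,11.4,0,0.55,0.2,7,11.4,0,0.55]

```text
t: 24.02
ee_pos: [0.4421, 0.2683, 0.2169]
tool_rot: [-1.558, -0.083, 0.058]
wrist_force: [0.4, 0.0, -2.8]
gripper_width: 0.0628
```

```bash
python3 - <<'E'
from h import *
P=place(TR,[(-.038,-.04,.05),(-.038,-.04,.017)]);plan(P,TR[2])
E
```

```text
t 24.02 ee [0.4421 0.2683 0.2169] yaw 0.09 tilt [ 0.016 -1.     0.011] F [ 0.4  0.  -2.8] w 0.0628
 -> [0.442 0.268 0.05 ] shift cm [-0.24 16.68 -0.22] turn -0.001
 -> [0.442 0.268 0.017] shift cm [-0.29 19.98 -0.26] turn -0.001
```

Emit:
carry_out:
  rows: [-0.1,5,-0.1,0,0.55,-0.1,10,-0.1,0,0.55,-0.2,14.5,-0.2,0,0.55,-0.25,17.5,-0.2,0,0.55,-0.3,19,-0.25,0,0.55]

```text
t: 24.65
ee_pos: [0.4398, 0.2664, 0.0237]
tool_rot: [-1.561, -0.079, 0.062]
wrist_force: [-0.1, 0.2, -0.6]
gripper_width: 0.0627
```

Emit:
carry_out:
  rows: [0,0.4,0,0,0.55,0,0.8,0,0,0.55,0,0.8,0,0,0.55]

```text
t: 25.02
ee_pos: [0.4405, 0.2669, 0.0165]
tool_rot: [-1.56, -0.08, 0.061]
wrist_force: [0.2, 0.3, -2.2]
gripper_width: 0.0624
```

Emit:
carry_out:
  rows: [0,0.1,0,0,0.55,0,0.15,0,0,0.55,0,0.2,0,0,0.55]

```text
t: 25.4
ee_pos: [0.4411, 0.2675, 0.0156]
tool_rot: [-1.559, -0.081, 0.06]
wrist_force: [-1.9, -0.2, 7.4]
gripper_width: 0.0627
```

Touchdown felt (+7 N). Releasing and rising.

Emit:
carry_out:
  rows: [0,0,0,0,0.75,0,0,0,0,0.85,0,0,0,0,0.85,0,0,0,0,0.85,0,0,0,0,0.85]

```text
t: 26.02
ee_pos: [0.4411, 0.2675, 0.0155]
tool_rot: [-1.559, -0.081, 0.06]
wrist_force: [-0.0, 0.5, 0.2]
gripper_width: 0.074
```

Emit:
carry_out:
  rows: [0,-1.5,0,0,0.85,0.05,-4,0,0,0.85,0.1,-8,0.1,0,0.85,0.2,-13,0.1,0,0.85,0.3,-18,0.2,0,0.85]

```text
t: 26.65
ee_pos: [0.4415, 0.2677, 0.1983]
tool_rot: [-1.559, -0.082, 0.06]
wrist_force: [0.5, 0.4, -0.8]
gripper_width: 0.0738
```

Emit:
carry_out:
  rows: [0,-3,-4,0,1,0,-6,-9,0,1,0,-6,-14,0,1,0,-6,-19,0,1,0,-6,-23,0,1]

```text
t: 27.28
ee_pos: [0.4613, 0.0356, 0.2572]
tool_rot: [-1.558, -0.082, 0.057]
wrist_force: [0.9, 0.4, -0.1]
gripper_width: 0.0872
```

```bash
python3 - <<'E'
from h import *
from rig import env
s=env.capture("side")["color"];t=env.capture("top")["color"]
a=cv2.resize(t[140:290,100:300],(400,300),interpolation=cv2.INTER_CUBIC)
b=cv2.resize(s[90:240,60:260],(400,300),interpolation=cv2.INTER_CUBIC)
c=cv2.resize(t[80:290,150:430],(400,300)); d=cv2.resize(s[90:370,60:430],(400,300))
cv2.imwrite("pics/fin.png",np.vstack([np.hstack([a,b]),np.hstack([c,d])]))
x=env.get_state();print(x["t"],x["ee_pos"].round(3),x["wrist_force"].round(1),x["gripper_width"])
E
```

```text
27.375 [0.462 0.033 0.257] [ 0.1 -0.6  0.3] 0.08710492025498376
```

View pics/fin.png

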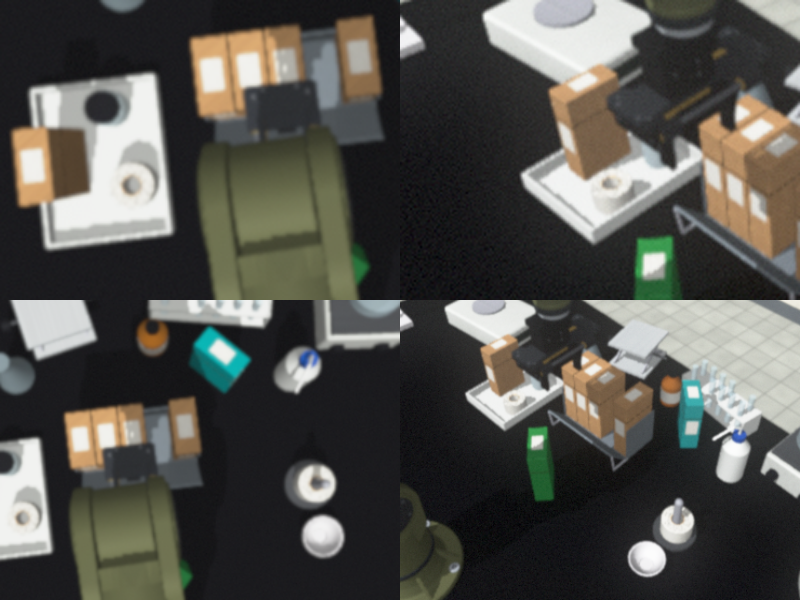

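The final picture shows the box upright at (50,165), the roll flat at (135,185) and the jar at (105,105), all inside the tray. The four tall boxes, the lower roll, dish and bottles are unmoved, and the arm is clear.

```bash
python3 -c "
from rig import env
print(env.close_job())"
```

```text
the job is handed in; nothing more can be done
None
```

I handed the job in at about 27 s. The short box now stands upright in the tray, and the upper roll lies flat beside it and the jar.

**Box:** I pulled it forward by the top of its rear face until it leaned on the rack's front, then gripped and lifted it. It kept its 42° lean in the pads, so I levered it more upright against the tray's near rim. I squared it by pressing it down on the tray floor before releasing it.

**Roll:** I lifted it off the post and lowered it until it touched the tray floor, then released it.

**Last checks:**
- The final pictures showed the four tall boxes, the lower roll, jar, dish and bottles standing where they were. The gripper was open, about 0.26 m up, and its wrist force was near zero.
- The box looked level to within about 2° before I let go.

**What did not go cleanly:**
- My first sighting of the post was about 9 mm off and was refitted. The wrist and fixed cameras then still differed by several mm, so I used a point in between.
- The box slipped about 8 mm in the pads while being levered. The highest wrist force I read was about 29 N, during the first press on the rim.
- The gripper read 62.5 mm on the 64 mm roll. I did not find out why, but it held.

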